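Set and lock one regulator on the taproom gas manifold

ROBOT

A 6-joint arm with a two-finger parallel gripper is mounted at the origin on the work surface. World frame = base frame: x ahead of the robot, y to its left, z up, the work surface at z = 0. Lengths are in m, angles in rad, forces in N, time in s.
With the tool pointing down it reaches from about 0.3 to 0.75 m from the base axis. Payload 8.5 kg.
Tool frame: the origin (TCP) lies midway between the tips of the shut fingers; the grasp point (between the pads) lies 19 mm behind it (hold_point_z is the distance from the TCP to the grasp point, in m); z points along the fingers, y is the line along which they close (so a half turn about z gives the same grasp; the last joint's range is limited). The gripper opens to 85 mm and grips with 20 to 120 N. Pads are 22 mm wide; open, the fingers measure 114 mm over their backs; the gripper's body (76 mm by 85 mm) begins 54 mm behind the grasp point. The pads swing forward as they close: fully open they stand 13 mm farther back than shut.
Start: joints at [-1.484, 0.381, 1.297, -0, 1.464, -0.215], TCP at [0.163, -0.525, 0.231] pointing down, gripper open.
Joint ranges: [-3.11, 3.11], [-0.89, 2.33], [0.22, 2.48], [-1.42, 4.56], [0.17, 2.85], [-2.88, 2.88]. Speed limits (rad/s): [2.39, 2.39, 3.14, 3.14, 3.14, 3.14].

INTERFACE

Orientations are given as a unit quaternion [x, y, z, w].
In Python, from workcell import * gives the robot as it stands. Calls block until the motion is done:
- movep(position, orientation): joint-space move of the TCP to a pose.
- servo_line(position, orientation=None, vel=0.15, threshold=None): straight line of the TCP; orientation=None keeps the orientation; vel is the mean speed in m/s. With threshold (N) it stops when the force on the tool has changed by that much, and returns True; else False.
- move_j(angles): joint-space move.
- move_gripper(opening, f_grip=None): finger opening in m; f_grip is the grip in N (None keeps the last); returns when the fingers have stopped.
- hold(seconds).
- ik(position, orientation): joint angles nearest the present ones, or None.
- get_state(): the state.
- get_image(name): name is "scene" or "top" or "wrist"; returns (picture, depth): 384x512x3 uint8, red, green, blue; 384x512 float32, m along the optical axis (not along the pixel's ray), 0 where there is no reading.
- camera_params(name): a dict with "fx", "fy", "cx", "cy" (pixels), "distortion" ([k1, k2, p1, p2, k3] as OpenCV has them; the pictures are not rectified), "extrinsics" (4x4, takes a point from camera to world coordinates); the wrist camera has in their place "T_tool_cam" (4x4, takes a point from camera to tool coordinates, whose origin is the TCP and whose axes are the flange's). Camera axes: x right, y up, looking along -z (the intrinsics and any distortion apply to the point x, -y, -z); pixel columns grow to the right and rows downward; lengths in m; the calibration is good to about 2 mm. A picture is of the moment at which its call begins: read the wrist's pose just before it. camera_params takes no time and is no camera call.
A pose or a line that the arm cannot do raises Unreachable and nothing moves.
- job_done(): hands the job in; it is judged then, once.
Trained networks look in the newest picture that a camera, given by its name, has taken for a name from the list of things; names that differ only in an ending like _2 or _b are one class to them, and where a whole thing is asked for, a point or a joint stands for the part that bears it (a point fixed in the world has none). Each returns a list of dicts, best first, with "confidence" (0 to 1); they miss things now and then, are a little off and sometimes report something else, mostly with a low value. They report only what shows in the picture. A call takes as long as a camera call.
- silhouettes(label, camera): "mask" (384x512 bool, what is visible of it) and "position" ([column, row] in pixels, amid what is visible of it).
The state is a dict: "time_s": time; "qpos": joint angles; "joint_velocities": joint speeds; "joint_torque": joint torques, N m; "position": TCP position; "ee_rot": TCP orientation; "contact_force": force on the tool from outside, world axes, zero at the start; "wrist_torque": the same for the moment, N m; "width": finger opening in m; "grip_force": force on a finger pad.
Only numpy, scipy, OpenCV 4.12 (cv2) and the standard library are available. Lean on these libraries where they do the work, as an engineer would, in place of code of your own. Each camera call takes 0.05 s, during which the arm holds its last target. There are 200 camera calls.

TASK

On the gas manifold, the regulator with the yellow knob reads too low and its knob has been left unlocked. Turn the yellow knob clockwise until its own gauge needle stands in the green band, then press the knob gently fully home so that it locks there - feel for the lock teeth, never force them - and let go, without brushing against the knobs and valves beside it and leaving the spray bottle and the water cup where they stand.

Things in the scene. Friction and masses are not known exactly. Their poses are not given: they have to be found in the camera images.
- manifold: Gas manifold fixed to the table: an aluminium bar along its y axis, 325 x 46 mm, top 45 mm above the table. On it four regulators at y = -81, -27, 27, 81 mm (order varies), inlet valve at y = 135, relief valve at y = -135. Origin: underside, mid-row; z up. Its x points across the row to the gauges; towards -x lie only outlet fittings, below 70 mm over the table.
- bonnet_yellow: Fixed black bonnet under the yellow knob, 39 mm across. Origin on the knob's axis, 45 mm above the table; axes parallel to the manifold's; its top is at z = 52 mm. On it, hidden by the knob, stands the lock ring: 10 even steel teeth, 5 mm tall, at an unknown angle; they bear 25 N. An orange stripe shows there while the knob is unlocked.
- knob_yellow: Yellow round knob to be set, 36 mm across, 32 mm tall, upright axis; a black line on top. Origin: middle of its underside, z up; moves with the knob. Unlocked (start): underside 60 mm above the bonnet's origin; turns with about 0.12 N m, stays where left, slides under about 4 N. Locked: 7 mm lower, at its stop, and it cannot turn.
- knob_centre (a point): A point on the yellow knob's axis at mid-height. How it locks: after 3 mm of downward travel keys inside the knob land on the lock ring's teeth, unless they face its gaps (0.63 rad apart, play about 0.05 rad either way), where the knob slides on down to its stop, 7 mm in all. Fingers closing on the knob may drag it down a little; it can be drawn up again, to its upper stop.
- needle (a joint): Gauge reading of the yellow regulator, rad: needle angle from its zero, clockwise from above. It follows the yellow knob one to one, clockwise raises it. Green band: 2.24 to 2.96. White dial, 41 mm across, facing up, centre 56 mm from the knob's axis along the manifold's +x, rim 78 mm above the table. The other regulators have like gauges.
- knob_blue: Blue knob of a neighbouring regulator, locked: 36 mm across, 32 mm tall; origin at the middle of its underside, z up along its axis. Must not be touched (its place in the row varies).
- knob_black: Black knob of a neighbouring regulator, locked: 36 mm across, 32 mm tall; origin at the middle of its underside, z up along its axis. Must not be touched (its place in the row varies).
- knob_red: Red knob of a neighbouring regulator, locked: 36 mm across, 32 mm tall; origin at the middle of its underside, z up along its axis. Must not be touched (its place in the row varies).
- inlet_valve: Brass inlet valve with a red bar handle at the +y end of the row: within 19 mm of its axis, 83 mm tall. Origin at its foot, 45 mm above the table. Must not be touched.
- relief_valve: Brass relief valve with a pull ring at the -y end of the row: within 17 mm of its axis, 97 mm tall with the ring. Origin at its foot, 45 mm above the table. Must not be touched.
- spray_bottle: White leak-test bottle with a red cap, loose, 60 mm across, 160 mm tall, on the left. Origin at the middle of its underside.
- water_cup: Clear water cup, loose, 84 mm across the rim, 100 mm tall, on the right. Origin at the middle of its underside.

How it is judged:
On the way:
1. the needle has come into the green band while the knob is still up (value of joint needle between 2.24 and 2.96 rad and z of knob_yellow in the frame of bonnet_yellow above 0.0555 m), for 0.05 s.
At the end, for the whole second after the job is handed in: The yellow regulator's needle stands in the green band (2.24 to 2.96 rad), its knob is down home (within 1.5 mm of its lower stop), at rest and released (value of joint needle between 2.24 and 2.96 rad and z of knob_yellow in the frame of bonnet_yellow below 0.0545 m and linear speed of knob_yellow below 0.01 m/s); the robot touches nothing.
It fails at once if a neighbouring knob, the inlet valve or the relief valve is touched with more than 2 N (contact force between any of the fingers, the arm and knob_blue above 2 N or contact force between any of the fingers, the arm and knob_black above 2 N or contact force between any of the fingers, the arm and knob_red above 2 N or contact force between any of the fingers, the arm and inlet_valve above 2 N or contact force between any of the fingers, the arm and relief_valve above 2 N).
It fails at once if the lock teeth are forced: the yellow knob's keys are driven against the lock ring with more than 25 N (contact force between knob_yellow and bonnet_yellow above 25 N).
It fails at once if the spray bottle or the water cup is shifted by more than 20 mm (distance of any of spray_bottle, water_cup from where it was at the start of the episode above 0.02 m).
It also fails if it takes over 58 s, if anything falls off the work surface, if the arm or the gripper's body presses on something with over 40 N, if the wrist force passes 120 N, or if a joint passes its speed limit or range.

## Working session

There is one attempt and no reset: what is moved stays moved. The work goes in short steps, each a Python script; the robot and the scene stay as the last script left them, time stands still between calls to the robot, and variables do not carry over. Pictures are saved under pics/ and viewed, at most 10 in all, crops included, and the job is handed in when it is done.

```bash
mkdir -p pics
cat > h.py <<'E'
from workcell import *
import numpy as np, cv2
def pix2world(cam,uv,depth=None,z=None):
    p=camera_params(cam)
    K=np.array([[p['fx'],0,p['cx']],[0,p['fy'],p['cy']],[0,0,1.]])
    n=cv2.undistortPoints(np.array(uv,float).reshape(-1,1,2),K,np.array(p['distortion'],float)).reshape(-1,2)
    d=np.c_[n[:,0],-n[:,1],-np.ones(len(n))]
    E=np.array(p['extrinsics']); 
    if z is None: return (d*np.reshape(depth,(-1,1)))@E[:3,:3].T+E[:3,3]
    w=d@E[:3,:3].T; return E[:3,3]+w*((z-E[2,3])/w[:,2])[:,None]
def save(n,im): cv2.imwrite('pics/'+n,im[:,:,::-1])
E
python3 - <<'E'
from h import *
print({k:v for k,v in get_state().items() if k in('time_s','position','ee_rot','width','contact_force')})
for c in('top','scene'):
    im,d=get_image(c); save(c+'.png',im)
    print(c,np.array(camera_params(c)['extrinsics']).round(3).tolist())
    for l in ['knob_yellow','knob_blue','knob_black','knob_red','inlet_valve','relief_valve','spray_bottle','water_cup','manifold','needle']:
        for r in silhouettes(l,c)[:1]:
            m=r['mask']&(d>0); v,u=np.nonzero(m)
            if len(u)==0: print(l,'nodepth');continue
            P=pix2world(c,np.c_[u,v],d[m])
            zt=np.percentile(P[:,2],95); T=P[P[:,2]>zt-.006]
            print(l,round(r['confidence'],2),np.round(r['position']),len(u),'ztop',zt.round(4),'topmean',T.mean(0).round(4),'mid',((T.max(0)+T.min(0))/2).round(4))
E
```

```text
{'time_s': 0.0, 'position': array([ 0.16344656, -0.52484652,  0.23071605]), 'ee_rot': array([ 9.88637624e-01,  1.50316708e-01,  4.25805275e-05, -7.31376895e-04]), 'contact_force': array([-0.24382202, -0.92844381, -0.09702533]), 'width': 0.08547953727196243}
top [[-0.018, 0.982, -0.191, 0.308], [-1.0, -0.017, 0.01, -0.012], [0.006, 0.191, 0.982, 1.355], [0.0, 0.0, 0.0, 1.0]]
knob_yellow 0.47 [224. 195.] 113 ztop 0.1402 topmean [0.5307 0.0818 0.1375] mid [0.5301 0.0816 0.1395]
knob_blue 0.75 [387. 218.] 722 ztop 0.1005 topmean [ 0.4525 -0.3948  0.099 ] mid [ 0.4534 -0.3922  0.0995]
knob_black 0.46 [259. 188.] 152 ztop 0.1334 topmean [ 0.5473 -0.0229  0.1303] mid [ 0.5472 -0.0226  0.1311]
knob_red 0.7 [240. 189.] 126 ztop 0.1338 topmean [0.5396 0.0305 0.1308] mid [0.5389 0.0299 0.1324]
spray_bottle 0.97 [133. 254.] 511 ztop 0.1614 topmean [0.3704 0.3635 0.1601] mid [0.3712 0.3638 0.1603]
water_cup 0.67 [385. 217.] 717 ztop 0.1001 topmean [ 0.4493 -0.3949  0.0988] mid [ 0.4523 -0.3922  0.0992]
manifold 0.57 [216. 201.] 2380 ztop 0.1213 topmean [0.5324 0.0719 0.1264] mid [0.5333 0.0554 0.
[... 367 characters left out ...]
 ztop 0.132 topmean [ 0.5495 -0.0259  0.1299] mid [ 0.5488 -0.025   0.13  ]
knob_red 0.73 [267. 182.] 187 ztop 0.1324 topmean [0.5424 0.0262 0.1302] mid [0.5417 0.0271 0.1307]
inlet_valve 0.78 [310. 159.] 223 ztop 0.1273 topmean [0.52   0.1847 0.1257] mid [0.5198 0.185  0.1259]
relief_valve 0.64 [234. 208.] 190 ztop 0.1274 topmean [ 0.5592 -0.0804  0.1265] mid [ 0.5579 -0.0807  0.1305]
spray_bottle 0.61 [331. 121.] 678 ztop 0.1552 topmean [0.3773 0.3592 0.1566] mid [0.3748 0.3594 0.1566]
water_cup 0.8 [109. 228.] 1027 ztop 0.0996 topmean [ 0.458  -0.3948  0.0982] mid [ 0.4539 -0.3934  0.0986]
manifold 0.77 [256. 214.] 2874 ztop 0.1157 topmean [0.54   0.0547 0.1227] mid [0.5361 0.0524 0.1256]
```

Run:
```python
import cv2
a=cv2.imread('pics/top.png')[150:260,170:320];b=cv2.imread('pics/scene.png')[110:260,190:345]
a=cv2.resize(a,(400,293),interpolation=cv2.INTER_CUBIC);b=cv2.resize(b,(400,387),interpolation=cv2.INTER_CUBIC)
a=cv2.copyMakeBorder(a,0,94,0,0,0);cv2.imwrite('pics/c1.png',cv2.hconcat([a,b]))
```

```text
(no output)
```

View pics/c1.png

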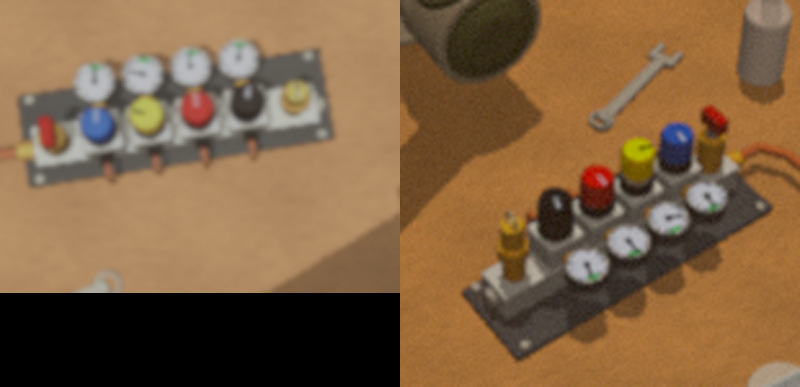

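```bash
cat >> h.py <<'E'
def q(yaw): return np.array([np.cos(yaw/2),np.sin(yaw/2),0,0])
from scipy.spatial.transform import Rotation as R
def wpose():
    s=get_state(); T=np.eye(4);T[:3,:3]=R.from_quat(s['ee_rot']).as_matrix();T[:3,3]=s['position']
    return T@np.array(camera_params('wrist')['T_tool_cam'])
def wpix(E,uv,z):
    p=camera_params('wrist')
    K=np.array([[p['fx'],0,p['cx']],[0,p['fy'],p['cy']],[0,0,1.]])
    n=cv2.undistortPoints(np.array(uv,float).reshape(-1,1,2),K,np.array(p['distortion'],float)).reshape(-1,2)
    w=np.c_[n[:,0],-n[:,1],-np.ones(len(n))]@E[:3,:3].T
    return E[:3,3]+w*((z-E[2,3])/w[:,2])[:,None]
def rectify(im,E,c,z,yaw,half=.05,n=400):
    """orthographic view of plane z about c; up = manifold x, left = manifold y"""
    g=np.linspace(half,-half,n); X,Y=np.meshgrid(g,g,indexing='ij') # rows: +x up, cols: +y left
    W=np.c_[c[0]+X.ravel()*np.cos(yaw)-Y.ravel()*np.sin(yaw),c[1]+X.ravel()*np.sin(yaw)+Y.ravel()*np.cos(yaw),np.full(X.size,z)]
    p=camera_params('wrist'); L=(W-E[:3,3])@E[:3,:3]; L=L*[1,-1,-1]
    K=np.array([[p['fx'],0,p['cx']],[0,p['fy'],p['cy']],[0,0,1.]])
    uv=cv2.projectPoints(L,np.zeros(3),np.zeros(3),K,np.array(p['distortion'],float))[0].reshape(n,n,2).astype(np.float32)
    return cv2.remap(im,uv,None,cv2.INTER_LINEAR)
def knobcirc(im,E,m,z):
    v,u=np.nonzero(m); P=wpix(E,np.c_[u,v],z)[:,:2].astype(np.float32); return cv2.minEnclosingCircle(P)
E
python3 - <<'E'
from h import *
T=np.array(camera_params('wrist')['T_tool_cam']); print(T.round(3).tolist(),camera_params('wrist')['fx'])
yaw=0.15+np.pi/2
off=R.from_quat(q(yaw)).apply(T[:3,3]); off[2]=0
c=np.array([.545,.083,.33])
t=c-off
print(t); movep(t,q(yaw)); E=wpose(); im,d=get_image('wrist'); s=get_state(); print(s['time_s'],s['qpos'].round(2)); save('w1.png',im)
np.savez('w1.npz',im=im,d=d,E=E)
for l in ['knob_yellow','knob_blue','knob_red','knob_black','inlet_valve','relief_valve','needle']:
    for r in silhouettes(l,'wrist')[:1]:
        m=r['mask']&(d>0); v,u=np.nonzero(m)
        p=camera_params('wrist');K=np.array([[p['fx'],0,p['cx']],[0,p['fy'],p['cy']],[0,0,1.]])
        n=cv2.undistortPoints(np.c_[u,v].astype(float).reshape(-1,1,2),K,np.array(p['distortion'],float)).reshape(-1,2)
        P=(np.c_[n[:,0],-n[:,1],-np.ones(len(n))]*d[m][:,None])@E[:3,:3].T+E[:3,3]
        zt=np.percentile(P[:,2],90);Tt=P[abs(P[:,2]-zt)<.003]
        print(l,round(r['confidence'],2),np.round(r['position']),m.sum(),zt.round(4),cv2.minEnclosingCircle(Tt[:,:2].astype(np.float32)),Tt.mean(0).round(4))
E
```

```text
[[0.001, 0.955, 0.298, 0.076], [1.0, -0.001, 0.0, -0.0], [0.001, 0.298, -0.955, -0.142], [0.0, 0.0, 0.0, 1.0]] 324.648862076623
[0.55663308 0.0074266  0.33      ]
3.5333 [-0.2   0.35  1.07 -0.    1.72 -0.35]
knob_yellow 0.88 [243.  82.] 1105 0.1374 ((0.5330229997634888, 0.0821111649274826), 0.017018800601363182) [0.5329 0.0825 0.1365]
knob_blue 0.71 [242.  26.] 1287 0.1305 ((0.525271475315094, 0.13529984652996063), 0.01691966876387596) [0.5253 0.1352 0.1296]
knob_red 0.92 [241. 138.] 968 0.1302 ((0.5408522486686707, 0.029399657621979713), 0.01700236275792122) [0.5406 0.0295 0.1294]
knob_black 0.74 [243. 186.] 914 0.1303 ((0.5484631657600403, -0.023739298805594444), 0.016868650913238525) [ 0.5484 -0.0236  0.1294]
relief_valve 0.96 [244. 218.] 743 0.1253 ((0.5561934113502502, -0.07745391130447388), 0.011911964975297451) [ 0.5559 -0.076   0.1245]
```

View pics/w1.png

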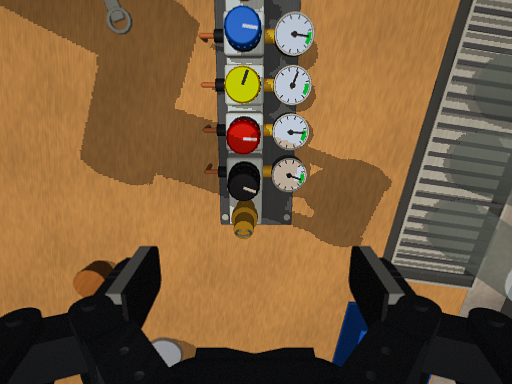

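Run:
```python
from h import *
f=np.load('w1.npz');im,E=f['im'],f['E']
y=.145
g=rectify(im,E,[.5884,.0904],.078,y,.025,400);k=rectify(im,E,[.533,.0823],.137,y,.025,400)
save('g1.png',cv2.hconcat([g,k]))
hsv=cv2.cvtColor(g,cv2.COLOR_RGB2HSV)
v,u=np.nonzero((hsv[:,:,0]>40)&(hsv[:,:,0]<85)&(hsv[:,:,1]>100)); 
# clockwise angle from up (+x)
a=np.arctan2(u-199.5,199.5-v); print(len(a),np.percentile(a,[2,50,98]),np.hypot(u-199.5,v-199.5).mean()/8)
```

```text
3611 [-0.10576204  0.25091583  0.61206739] 16.285127794344593
```

View pics/g1.png

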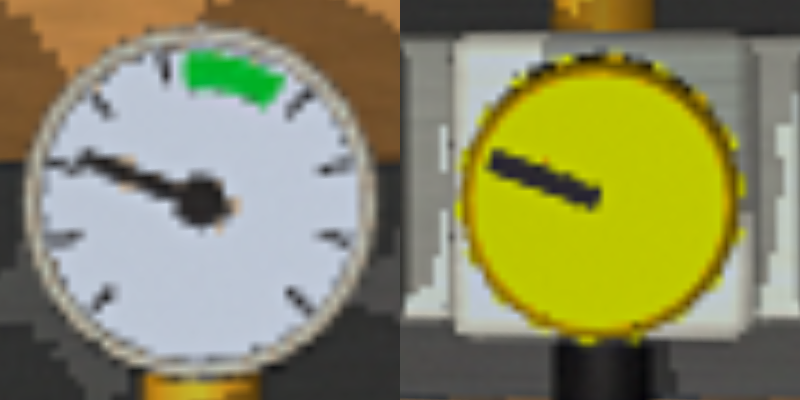

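Run:
```python
from h import *
yaw=.145+np.pi/2+.85; k=np.array([.533,.0823])
move_gripper(.050,40)
movep([*k,.22],q(yaw)); 
print(get_state()['position'],get_state()['qpos'].round(2))
print('hit',servo_line([*k,.104],q(yaw),vel=.05,threshold=4))
s=get_state();print(s['time_s'],s['position'],s['contact_force'],s['width'])
```

```text
[0.53363344 0.08200823 0.22083938] [-0.07  0.37  1.35 -0.    1.42 -1.06]
hit False
7.5083 [0.53306596 0.08231577 0.1041513 ] [0.09459574 0.28980059 0.05882328] 0.05010694114468948
```

Run:
```python
from h import *
def st(t):
    s=get_state();print(t,round(s['time_s'],2),s['position'].round(4),s['contact_force'].round(2),s['wrist_torque'].round(2),round(s['width'],4),round(s['grip_force'],1))
move_gripper(.0,30); st('closed')
p=get_state()['position'];yaw=.145+np.pi/2+.85
print(servo_line(p+[0,0,.008],q(yaw),vel=.01,threshold=7)); st('up')
im,d=get_image('scene'); save('s2.png',im[120:240,190:345])
```

```text
closed 7.78 [0.5328 0.0819 0.1041] [-2.77 -3.18  2.08] [-0.52  0.34  0.01] 0.0353 32.1
True
up 8.11 [0.5327 0.0818 0.1045] [1.14 0.41 2.77] [ 0.13 -0.22 -0.  ] 0.0351 32.1
```

```bash
cat >> h.py <<'E'
def st(t):
    s=get_state();print(t,round(s['time_s'],2),s['position'].round(4),s['contact_force'].round(2),s['wrist_torque'].round(2),round(s['width'],4),round(s['grip_force'],1))
E
python3 - <<'E'
from h import *
yaw=.145+np.pi/2+.85
for i in range(3):
    p=get_state()['position']; h=servo_line([.5329,.0820,p[2]+.0015],q(yaw),vel=.01,threshold=12);st(h)
    if h or get_state()['contact_force'][2]<-8: break
E
```

```text
True 8.4 [0.5327 0.0818 0.1046] [ 0.74 -1.05  2.05] [ 0.02 -0.12  0.03] 0.0352 32.0
```

Run:
```python
from h import *
q0=get_state()['qpos'].copy(); print(q0.round(3))
for a in np.linspace(0,1.17,5)[1:]:
    j=q0.copy(); j[5]+=a; move_j(j); st(round(a,2))
s=get_state();print(s['qpos'].round(3))
E=wpose(); im,d=get_image('wrist'); np.savez('w2.npz',im=im,E=E); 
im2,_=get_image('scene')
save('v2.png',cv2.hconcat([im,cv2.resize(im2[130:220,220:340],(512,384),interpolation=cv2.INTER_CUBIC)])[::1,::1][:, :][:384,224:])
```

```text
[-0.067  0.489  1.52  -0.     1.134 -1.062]
0.29 8.78 [0.5327 0.0819 0.1046] [ 0.13 -0.27  1.39] [ 0.01 -0.21 -0.08] 0.035 32.3
0.58 9.17 [0.5328 0.0818 0.1046] [ 0.51 -0.08  1.44] [-0.04 -0.25 -0.15] 0.0351 32.3
0.88 9.55 [0.5328 0.0818 0.1046] [ 0.26 -1.    0.79] [-0.07 -0.27 -0.13] 0.0352 32.2
1.17 9.93 [0.5328 0.0818 0.1046] [ 0.65 -1.35  0.56] [-0.18 -0.36 -0.14] 0.0354 32.2
[-0.067  0.489  1.52  -0.     1.134  0.101]
```

View pics/v2.png

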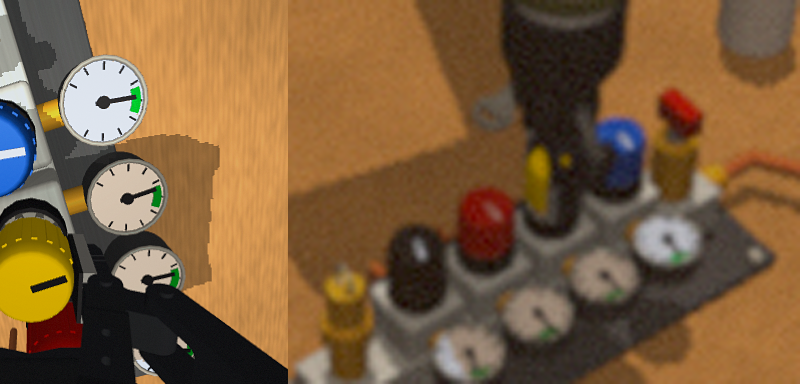

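```bash
cat >> h.py <<'E'
def needle(im,E):
    g=rectify(im,E,[.5884,.0904],.078,.145,.025,400)
    h=cv2.cvtColor(g,cv2.COLOR_RGB2HSV); Y,X=np.mgrid[:400,:400]
    v,u=np.nonzero((h[:,:,0]>40)&(h[:,:,0]<85)&(h[:,:,1]>100)&(np.hypot(X-200,Y-200)<170))
    ga=np.arctan2(u-199.5,199.5-v); r=np.hypot(X-200,Y-200)
    m=(g.max(2)<80)&(r>35)&(r<95); v,u=np.nonzero(m); na=np.arctan2((u-199.5).mean(),199.5-v.mean())
    return g,na,np.percentile(ga,[2,50,98]),na-np.median(ga)+2.6
E
python3 - <<'E'
from h import *
for n in('w1','w2'):
    f=np.load(n+'.npz'); g,*r=needle(f['im'],f['E']); print(r); save(n+'g.png',g)
E
```

```text
[np.float64(-1.2395579465253788), array([-0.10576204,  0.25091583,  0.61206739]), np.float64(1.1095262251654254)]
[np.float64(-0.047277366460759584), array([-0.11714997,  0.25672246,  0.58694542]), np.float64(2.296000170350325)]
```

View pics/w2g.png

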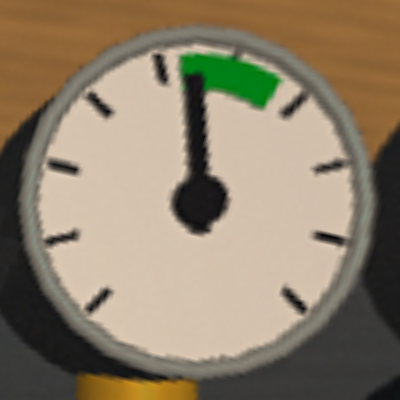

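Run:
```python
from h import *
s=get_state(); q0=s['qpos'].copy(); p0=s['position'].copy(); a=0
while a<=.6:
    ee=get_state()['ee_rot']
    hit=servo_line([*p0[:2],p0[2]-.0075],ee,vel=.01,threshold=9)
    s=get_state(); tr=p0[2]-s['position'][2]
    print(round(a,2),hit,'travel mm',round(tr*1e3,2),'f',s['contact_force'].round(1),round(s['time_s'],2))
    if tr>.0055 or abs(s['contact_force'][2])>18: break
    if tr<.0022: print('odd');break
    servo_line(p0,ee,vel=.02); a+=.07
    j=q0.copy(); j[5]+=a; move_j(j)
st('end')
```

```text
0 True travel mm 3.56 f [-0.6 -0.6  4.5] 10.52
0.07 True travel mm 5.06 f [-0.2  0.1  0.5] 11.64
0.14 True travel mm 7.33 f [-0.6  0.5  3.6] 13.02
end 13.02 [0.5328 0.0818 0.0973] [-0.64  0.45  3.59] [-0.03  0.01 -0.12] 0.035 32.6
```

Run:
```python
from h import *
E=wpose(); im,d=get_image('wrist'); g,*r=needle(im,E); print(r)
p=camera_params('wrist');K=np.array([[p['fx'],0,p['cx']],[0,p['fy'],p['cy']],[0,0,1.]])
for l in('knob_yellow','knob_blue','knob_red'):
    for x in silhouettes(l,'wrist')[:1]:
        m=x['mask']&(d>0);v,u=np.nonzero(m)
        n=cv2.undistortPoints(np.c_[u,v].astype(float).reshape(-1,1,2),K,np.array(p['distortion'],float)).reshape(-1,2)
        P=(np.c_[n[:,0],-n[:,1],-np.ones(len(n))]*d[m][:,None])@E[:3,:3].T+E[:3,3]
        print(l,x['confidence'],len(u),np.percentile(P[:,2],[50,80,90,97]).round(4))
save('w3.png',im)
```

```text
[np.float64(0.09603258260913838), array([-0.12579159,  0.25241742,  0.58690504]), np.float64(2.4436151619007047)]
knob_yellow 0.89 7289 [0.1288 0.1295 0.1299 0.1302]
knob_blue 0.91 8229 [0.1293 0.1299 0.1302 0.1306]
knob_red 0.96 1377 [0.1132 0.1193 0.1219 0.1242]
```

View pics/w3.png

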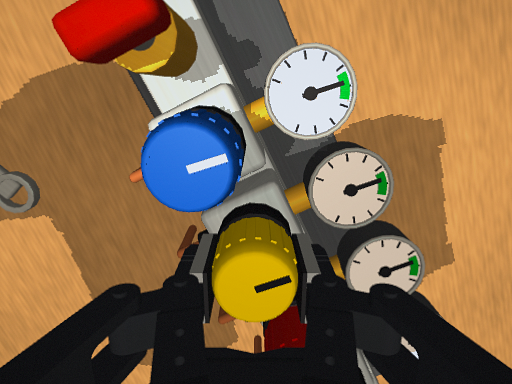

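Run:
```python
from h import *
move_gripper(.048); st('open')
p=get_state()['position']; print(servo_line([p[0],p[1],.22],vel=.06,threshold=5)); 
T=np.array(camera_params('wrist')['T_tool_cam']); yaw=.15+np.pi/2
off=R.from_quat(q(yaw)).apply(T[:3,3]); off[2]=0
movep(np.array([.545,.083,.30])-off,q(yaw)); st('view')
E=wpose(); im,d=get_image('wrist'); g,*r=needle(im,E); print(r)
pp=camera_params('wrist');K=np.array([[pp['fx'],0,pp['cx']],[0,pp['fy'],pp['cy']],[0,0,1.]])
for l in('knob_yellow','knob_blue','knob_red'):
    for x in silhouettes(l,'wrist')[:1]:
        m=x['mask']&(d>0);v,u=np.nonzero(m)
        n=cv2.undistortPoints(np.c_[u,v].astype(float).reshape(-1,1,2),K,np.array(pp['distortion'],float)).reshape(-1,2)
        P=(np.c_[n[:,0],-n[:,1],-np.ones(len(n))]*d[m][:,None])@E[:3,:3].T+E[:3,3]
        print(l,x['confidence'],len(u),np.percentile(P[:,2],[50,80,90,97]).round(4))
save('w4.png',im)
```

```text
open 13.5 [0.5327 0.0817 0.097 ] [-0.24  1.23 -0.41] [ 0.   -0.04 -0.02] 0.0483 0.0
False
view 16.31 [0.556  0.0077 0.2991] [ 0.57 -0.2  -0.57] [ 0.02 -0.02  0.05] 0.0481 0.0
[np.float64(0.10928574624120413), array([-0.10137673,  0.283029  ,  0.61409574]), np.float64(2.4262567478246657)]
knob_yellow 0.58 1201 [0.1292 0.13   0.1303 0.1309]
knob_blue 0.92 1574 [0.1294 0.1302 0.1306 0.1311]
knob_red 0.69 1165 [0.1291 0.13   0.1303 0.1308]
```

View pics/w4.png

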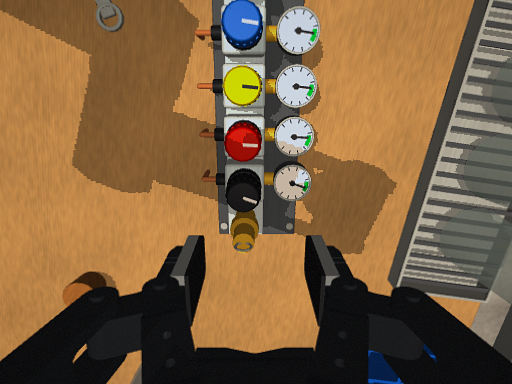

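The yellow knob at (243, 86) stands level with its locked neighbours. Its needle at (296, 86) is in the green band, and the gripper is clear of everything.

```bash
python3 -c "
from workcell import *
print(job_done())"
```

```text
the job is handed in; nothing more can be done
None
```

The yellow knob is turned into the green band (needle reads about 2.43 rad), pressed home level with its locked neighbours and released; I saw no contact with the neighbouring parts, and the job is handed in without a result shown.

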